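# Crank the router lift up to its zero line and lock it

### The arm

A 6-joint arm with a two-finger parallel gripper is mounted at the origin on the work surface. World frame = base frame: x ahead of the robot, y to its left, z up, the work surface at z = 0. Lengths are in m, angles in rad, forces in N, time in s.
With the tool pointing down it reaches from about 0.325 to 0.775 m from the base axis. Payload 9.3 kg.
Tool frame: the origin (TCP) lies at the very end of the fingers, on their centre line; the grasp point (between the pads) lies r.grip_point_offset behind it (r.grip_point_offset is the distance from the TCP to the grasp point, in m); z points along the fingers, y is the line along which they close (so a half turn about z gives the same grasp; the last joint's range is limited). The gripper opens to 85 mm and grips with 20 to 120 N. Pads are 22 mm wide; open, the fingers measure 114 mm over their backs; the gripper's body (76 mm by 85 mm) begins 54 mm behind the grasp point. The pads swing forward as they close: fully open they stand 13 mm farther back than shut.
Start: joints at [0.999, 0.259, 0.021, 1.334, 0, 1.418], TCP at [0.224, 0.502, 0.231] pointing down, gripper open.
Joint ranges: [-3.04, 3.04], [-0.91, 1.82], [-1.04, 1.36], [-1.92, 1.95], [-1.52, 1.45], [-3.14, 3.14]. Speed limits (rad/s): [2.22, 2.22, 2.79, 3.14, 3.14, 3.14].

### API

Orientations are given as a rotation vector (axis times angle).
In Python, from cell import r gives the robot as it stands.
- The arm moves only by the shell command python3 -m inch 'ROWS' [OPENING] [FORCE]. ROWS is JSON, a list of rows, each a list of 6 numbers: the shift along the world's x, y, z in cm, then the turn, a rotation vector about the world's x, y, z in rad. A call has 1 to 12 rows; each row is the pose to reach, as a shift and turn from the pose commanded when the call began; what a row does not reach only later rows make up. A row lasts 1/10 s, in which the tool goes at most 50 mm and 8.59 degrees, less where a joint would pass 70% of its speed; a pose out of reach is approached as far as the arm can. A call with a gripper value outside its range is refused whole. OPENING is the finger opening in cm, from 0 to 8.54, set as the call begins (- or left out, the last holds). The fingers move at their own pace and stop on an object; FORCE is the grip in N (left out, the last holds). Time passes only in rows, so rows that repeat a pose let the fingers close. It gives the time, the measured TCP pose, the force, the opening and the grip force at its end, in the units of the state.
- r.sense(): the state, without advancing time (a new reading comes with each control period).
- r.camera(name): name is "side" or "top"; returns a dict with "image" (384x512x3 uint8, red, green, blue), "mtx" (3x3 intrinsics, pixels), "pose" (4x4, takes a point from camera to world coordinates). Camera axes: x right, y down, z forward; pixel columns grow to the right and rows downward; lengths in m; the calibration is good to about 2 mm. A picture is of the moment at which its call begins. There is no depth.
- r.hand_in(): hands the job in; it is judged then, once.
Trained networks look in a picture, given as the dict that the camera call returned (one of the last four; its "shot" number tells which), for a name from the list of things; names that differ only in an ending like _2 or _b are one class to them, and where a whole thing is asked for, a point or a joint stands for the part that bears it (a point fixed in the world has none). Each returns a list of dicts, best first, with "score" (0 to 1); they miss things now and then, are a little off and sometimes report something else, mostly with a low value. They report only what shows in the picture. A call takes as long as a camera call.
- r.boxes_of(label, picture): "at" ([x, y, z] in m, in world coordinates, good to about 4 mm: the middle of the surface that is visible of it).
- r.regions_of(label, picture): "region" (384x512 bool, what is visible of it).
The state is a dict: "t": time; "joint_pos": joint angles; "joint_vel": joint speeds; "joint_efforts": joint torques, N m; "tcp_pos": TCP position; "tool_rot": TCP orientation; "contact_force": force on the tool from outside, world axes, zero at the start; "wrist_torque": the same for the moment, N m; "gripper_width": finger opening in m; "grasp_force": force on a finger pad.
Only numpy, scipy, OpenCV 4.12 (cv2) and the standard library are available. Lean on these libraries where they do the work, as an engineer would, in place of code of your own. Each camera call takes 0.05 s, during which the arm holds its last target. There are 200 camera calls.

### The job

Push the crank of the router lift round with a fingertip, without gripping it or lifting it out of its socket, until the index mark on the dial lines up with the scale ring's full-width zero line; then push the lock lever over until it is fully home. Push gently, keep off the cutter, and leave the scale ring and the loose things on the router table where they are.

Things in the scene. Friction and masses are not known exactly. Their poses are not given: they have to be found in the camera images.
- router_top: router table top lying on the bench: a grey slab 420 (x) x 640 (y) x 25 thick; origin at the centre of its underside, z up, +x towards the fence. An aluminium insert plate (235 x 305) lies flush in it, centred 30 mm to -x of the slab's centre. A fence 70 high stands across it from 130 mm to +x of the centre. All positions 'on the slab' below are in this frame, in mm; its surface is at z = 25.
- dial (a joint): turning of the crank dial on its upright axis, rad: grows clockwise seen from above (clockwise raises the cutter), range -2.2 to 2.2. At 0 the index mark points to the slab's +x and the crank arm to its -x. Dry friction of about 0.12 N m (2 N at the crank knob): it stays where it is left, with no spring.
- scale (a joint): setting of the flat aluminium scale ring around the dial, rad, same sense as the dial: at 0 its zero line points to the slab's +x. The ring is stiff and stays put. The index mark is on the zero line when joint dial = joint scale.
- dial_axis (a point): point on the dial's upright axis at the plate surface (slab x -85, y 90, z 25). Round it: scale ring, outer diameter 112, top 5 above the plate; inside it the black dial disc, diameter 79, top 8 above the plate; a steel crank arm 16 wide, top 18 above the plate, reaching 66 from the axis.
- index (a point): outer end of the index mark, 40 from the dial axis: a white radial line 3.5 wide on the black dial disc, directly opposite the crank arm. It turns with the crank.
- zero (a point): inner end of the zero line of the scale ring, 40 from the dial axis: the only line that crosses the full width of the ring (16 long, 3.5 wide); the other lines, every 15 degrees, are shorter and thinner and start at the same radius.
- crank_knob (a point): middle of the crank's upright black knob (diameter 21), on the arm 58 from the dial axis; the knob stands from 18 to 55 above the plate and this point is 35 above it. The crank turns with the dial (fixed to it in turning), but only sits in its socket and would come up if pulled.
- lock (a joint): turning of the lock lever on its upright axis, rad: 0 to 0.25 open as found, 1.3 fully home (locked) against its stop; grows anticlockwise seen from above. Dry friction of about 0.10 N m (2 N at the lever's grip), no spring. Home, it clamps the lift screw, and the crank must then not be turned any more.
- lock_pivot (a point): point on the lock lever's upright axis at the plate surface (slab x -75, y -105, z 25).
- lock_tip (a point): the lever's upright black grip (diameter 15, from 15 to 41 above the plate; this point 30 above it), 50 from the pivot, at the end of a flat steel arm (top 16 above the plate). At joint value 0 the arm points 165 degrees anticlockwise from the slab's +x (towards the near edge and slightly to the dial), at 1.3 it points to 239 degrees.
- bit: router cutter, upright steel, diameter 13, standing about 24 above the plate in the middle of the insert plate (slab x -30, y 0). It rises slightly as the dial turns.
- push_block: grey push block with a bow handle, 150 x 75 x 82, loose on the router table; origin at the centre of its underside. A bystander.
- collet_spanner: steel spanner, 180 long, lying loose at the right of the router table; origin at the centre of its underside. A bystander.
- pencil: flat carpenter's pencil, 177 x 14 x 7, lying loose along the near edge; origin at the centre of its underside. A bystander.
- step_gauge: brass stepped height gauge, 60 x 20 x 36, loose behind the cutter; origin at the centre of its underside. A bystander.
- bit_rack: dark wooden block, 60 x 130 x 30, with four spare cutters (64 high in all), loose at the right; origin at the centre of its underside. A bystander.
- test_piece: light wooden offcut, 150 x 62 x 19, lying loose in front of the fence; origin at the centre of its underside. A bystander.
- tape_measure: tape measure, 72 x 36 x 66, standing loose left of the dial; origin at the centre of its underside. A bystander.

How it is judged:
On the way, in this order (a step that is already met when the one before it is completed fails the run):
1. the index mark stands on the zero line while the lock lever is still open (horizontal distance between index and zero below 0.003 m and value of joint lock below 0.7 rad), for 0.2 s.
2. the lock lever is fully home with the index mark still on the zero line (horizontal distance between index and zero below 0.003 m and value of joint lock above 1.2 rad), for 0.2 s.
At the end, for the whole second after the job is handed in: The outer end of the index mark is within 3 mm (about 4 degrees) of the inner end of the zero line, the lock lever is within 0.1 rad of its stop, both at rest, the crank down in its socket (all of step 2 and velocity of joint dial between -0.05 and 0.05 rad/s and velocity of joint lock between -0.05 and 0.05 rad/s and z of crank_knob in the frame of router_top below 0.064 m); the robot touches nothing.
It fails at once if the crank is lifted more than 6 mm out of its seat (z of crank_knob in the frame of router_top above 0.066 m).
It fails at once if something on the router table is gripped or pushed with more than 35 N (contact force between the fingers and router_top above 35 N).
It fails at once if the cutter is touched (contact force between any of the fingers, the arm and bit above 0.5 N).
It fails at once if the crank is turned while the lift is locked (value of joint lock above 1.2 rad and (velocity of joint dial above 0.3 rad/s or velocity of joint dial below -0.3 rad/s)).
It fails at once if the scale ring is shifted (over 4 mm at its line) or a loose thing is moved more than 20 mm (distance of zero from where it was at the start of the episode above 0.004 m or distance of any of push_block, collet_spanner, pencil, step_gauge, bit_rack, test_piece, tape_measure from where it was at the start of the episode above 0.02 m).
It also fails if it takes over 54 s, if anything falls off the work surface, if the arm or the gripper's body presses on something with over 40 N, if the wrist force passes 120 N, or if a joint passes its speed limit or range.

## Working session

There is one attempt and no reset: what is moved stays moved. The work goes in short steps, Python scripts to look and compute and a shell command to move; the robot and the scene stay as the last step left them, time stands still between calls to the robot, and variables do not carry over. Pictures are saved under pics/ and viewed, at most 12 in all, crops included, and the job is handed in when it is done.

```bash
mkdir -p pics
cat > h.py <<'E'
import numpy as np, cv2
from cell import r
def save(p,n,crop=None,s=1):
    im=p["image"][...,::-1]
    if crop: im=im[crop[1]:crop[3],crop[0]:crop[2]]
    cv2.imwrite("pics/"+n,cv2.resize(im,None,fx=s,fy=s,interpolation=cv2.INTER_CUBIC))
def ray(p,uv,z):
    d=p["pose"][:3,:3]@np.linalg.solve(p["mtx"],[uv[0],uv[1],1.]);o=p["pose"][:3,3]
    return o+d*(z-o[2])/d[2]
def proj(p,X):
    T=np.linalg.inv(p["pose"]);c=T[:3,:3]@np.asarray(X,float)+T[:3,3];q=p["mtx"]@c
    return q[:2]/q[2]
E
python3 - <<'E'
from h import *
s=r.sense();print(s["t"],s["tcp_pos"],s["tool_rot"],r.grip_point_offset)
for c in("top","side"):
    p=r.camera(c);save(p,c+"0.png",s=1.5);print(c,p["pose"][:3,3],p["mtx"][0])
    for l in("router_top","crank_knob","lock_tip","index","zero","dial_axis","lock_pivot","bit","tape_measure","push_block","pencil"):
        print(l,[(np.round(b["at"],4).tolist(),round(b["score"],2),proj(p,b["at"]).round(0).tolist()) for b in r.boxes_of(l,p)[:2]])
E
```

```text
0.0 [0.2235205  0.50222134 0.23064135] [-6.53002794e-01 -3.07249515e+00  2.03432533e-03] 0.0187
top [ 0.54682826 -0.00222685  1.00347357] [404.55522259   0.         251.25995054]
router_top [([0.6041, -0.1232, 0.0264], 0.68, [294.0, 182.0])]
crank_knob [([0.5104, -0.0354, 0.0509], 0.73, [259.0, 223.0])]
lock_tip [([0.5206, -0.2114, 0.0441], 0.75, [333.0, 216.0])]
index [([0.5269, -0.0239, 0.0301], 0.86, [254.0, 215.0])]
zero [([0.5352, -0.0171, 0.0309], 0.75, [251.0, 212.0])]
dial_axis [([0.6044, -0.1228, 0.0276], 0.56, [293.0, 182.0])]
lock_pivot [([0.6057, -0.1274, 0.024], 0.67, [295.0, 182.0])]
bit [([0.6057, -0.1288, 0.0263], 0.66, [296.0, 182.0])]
tape_measure [([0.4918, 0.152, 0.0873], 0.75, [177.0, 234.0]), ([0.519, -0.2128, 0.0414], 0.27, [333.0, 216.0])]
push_block [([0.6373, 0.1363, 0.04], 0.82, [185.0, 171.0])]
pencil [([0.4255, -0.1104, 0.0339], 0.84, [291.0, 257.0])]
side [ 0.40071052 -0.63401996  0.54847055] [351.40053306   0.         254.04311618]
router_top [([0.5958, -0.244, 0.028], 0.97, [286.0, 275.0]), ([0.6901, -0.0288, 0.04], 0.45, [285.0, 194.0])]
crank_knob [([0.4989, -0.0549, 0.0463], 0.84, [210.0, 218.0])]
lock_tip [([0.6875, -0.0332, 0.0434], 0.58, [285.0, 194.0]), ([0.5153, -0.2143, 0.0441], 0.57, [240.0, 270.0])]
index [([0.5186, -0.0451, 0.0345], 0.58, [218.0, 217.0])]
zero [([0.5463, -0.0392, 0.0335], 0.61, [229.0, 213.0])]
dial_axis [([0.5941, -0.2423, 0.0279], 0.6, [285.0, 274.0])]
lock_pivot [([0.5959, -0.2439, 0.0252], 0.64, [286.0, 276.0])]
bit [([0.5842, -0.1174, 0.0409], 0.63, [256.0, 228.0]), ([0.6788, -0.3727, 0.057], 0.29, [367.0, 307.0])]
tape_measure [([0.4941, 0.1312, 0.0675], 0.97, [189.0, 167.0])]
push_block [([0.6407, 0.1332, 0.0471], 0.73, [243.0, 162.0]), ([0.6813, -0.3694, 0.0556], 0.34, [367.0, 305.0])]
pencil [([0.4271, -0.1305, 0.0333], 0.75, [185.0, 255.0])]
```

View pics/top0.png

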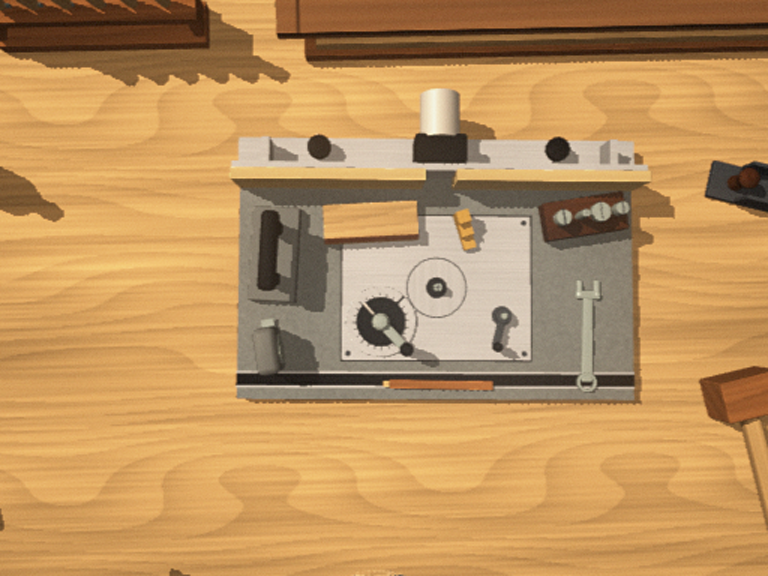

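Run:
```python
from h import *
p=r.camera("top");save(p,"crop.png",(190,150,390,290),4)
```

```text
(no output)
```

View pics/crop.png

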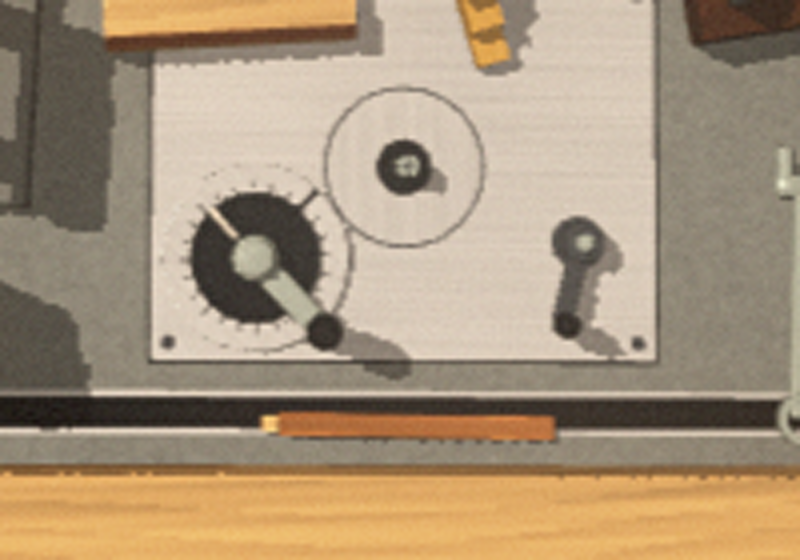

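The crop shows up = world +x and left = +y. The index is at (207,206), upper left, and the full-width zero line runs from (300,207) to (317,190), upper right. The knob is at (324,331) and the lock grip at (567,325), with its pivot at (580,241). The slab looks nearly unrotated. The crank needs about 1.5 rad clockwise.

```bash
cat >> h.py <<'E'
from scipy.ndimage import map_coordinates
def angs(p,A,yaw):
    g=cv2.cvtColor(p["image"],cv2.COLOR_RGB2GRAY).astype(float)
    th=np.radians(np.arange(-180,180,.5))
    def prof(r0,r1,z):
        v=[]
        for rr in np.linspace(r0,r1,8):
            uv=np.array([proj(p,[A[0]+rr*np.cos(t),A[1]+rr*np.sin(t),z]) for t in yaw-th])
            v.append(map_coordinates(g,[uv[:,1],uv[:,0]],order=1))
        return np.mean(v,0)
    def peak(v):
        v=cv2.GaussianBlur(np.r_[v,v,v][None],(0,0),3)[0][720:1440]
        i=np.argmax(v);k=np.arange(i-14,i+15);w=np.clip(v[k%720]-np.median(v)-.4*(v[i]-np.median(v)),0,None)
        return np.radians((k*w).sum()/w.sum()*.5-180)
    return peak(prof(22,36,0)) if 0 else peak(prof(.025,.036,.033)), peak(-prof(.049,.054,.030))
E
python3 - <<'E'
from h import *
p=r.camera("top")
px=lambda a:(190+a[0]/4-.375,150+a[1]/4-.375)
c=[ray(p,px(a),.025) for a in((150,362),(657,362))]
print("corners",c, "len",np.linalg.norm(c[0]-c[1]))
d=c[0]-c[1];yaw=np.arctan2(d[1],d[0])-np.pi/2;R=np.array([[np.cos(yaw),-np.sin(yaw)],[np.sin(yaw),np.cos(yaw)]])
o=(c[0]+c[1])[:2]/2-R@[-.1475,0];print("yaw",yaw,"origin",o)
for n,uv,z,q in(("disc",(257,258),.033,(-.085,.09)),("bit",(405,166),.049,(-.03,0)),("piv",(580,241),.044,(-.075,-.105))):
    w=ray(p,px(uv),z)[:2];print(n,w,"from plate",o+R@q)
# dark disc fit
for n,uv,z in(("knob",(324,331),.08),("grip",(567,325),.066)): print(n,ray(p,px(uv),z))
A=o+R@[-.085,.09]
for dx in(-.002,0,.002): print(np.degrees(angs(p,A+[dx,0],yaw)),np.degrees(angs(p,A+[0,dx],yaw)))
E
```

```text
corners [array([0.46955205, 0.04153477, 0.025     ]), array([ 0.46004212, -0.26448568,  0.025     ])] len 0.30616818427248493
yaw -0.031066113090519876 origin [ 0.61222591 -0.11605697]
disc [ 0.5301416 -0.0244709] from plate [ 0.53006243 -0.0234602 ]
bit [ 0.58207176 -0.11323794] from plate [ 0.58224039 -0.11512513]
piv [ 0.53465405 -0.2164307 ] from plate [ 0.53400068 -0.21867672]
knob [ 0.4883692  -0.06026229  0.08      ]
grip [ 0.48661216 -0.20205374  0.066     ]
[135.47770615 135.2788884 ] [140.48115017 137.85462691]
[-42.59255487 136.2826111 ] [-42.59255487 136.2826111 ]
[-44.94149938 136.90609257] [-39.66978827 134.74845635]
```

```bash
cat > geo.py <<'E'
from h import *
from scipy.spatial.transform import Rotation as Ro
yaw=-.031;A=np.array([.530,-.0240])
def angs2(p,A=A,guess=None):
    i,_=angs(p,A,yaw)
    g=cv2.cvtColor(p["image"],cv2.COLOR_RGB2GRAY).astype(float)
    th=np.radians(np.arange(20,70,.5));v=0
    for rr in np.linspace(.047,.054,8):
        uv=np.array([proj(p,[A[0]+rr*np.cos(t),A[1]+rr*np.sin(t),.030]) for t in yaw-th])
        v=v+map_coordinates(g,[uv[:,1],uv[:,0]],order=1)
    w=np.clip(np.median(v)-v-.4*(np.median(v)-v.min()),0,None)
    w[abs(th-th[v.argmin()])>.14]=0
    return np.degrees(i),np.degrees((th*w).sum()/w.sum())
def finger(d,gap):   # d dial deg; TCP xy, tool-y heading deg
    k=yaw-np.radians(d)+np.pi
    K=A+.058*np.array([np.cos(k),np.sin(k)])
    t=np.array([np.sin(k),-np.cos(k)])
    h=np.degrees(k)-180
    return K-t*(.0215+gap),h
def rows(items):
    s=r.sense();P=s["tcp_pos"];y=Ro.from_rotvec(s["tool_rot"]).as_matrix()[:,1];h0=np.degrees(np.arctan2(y[1],y[0]))
    for d,g in items:
        X,h=finger(d,g);print(d,g,((X-P[:2])*100).round(2),"turn",round(np.radians((h-h0+90)%180-90),3), "X",X.round(4))
    print("pos",P.round(4),"h0",h0.round(1),"J",np.round(s["joint_pos"],2))
E
python3 - <<'E'
from geo import *
p=r.camera("top")
for a in((0,0),(.002,0),(0,.002)): print(angs2(p,A+a))
rows([(-42.6,.010)])
E
```

```text
(np.float64(138.98451014353776), np.float64(41.55687251088445))
(np.float64(-45.67776417417059), np.float64(43.212825332340046))
(np.float64(-40.41065446239449), np.float64(43.123093037970115))
-42.6 0.01 [ 28.3  -58.82] turn -0.44 X [ 0.5067 -0.0858]
pos [0.2237 0.5025 0.2313] h0 66.0 J [ 1.    0.26  0.02  1.33 -0.    1.42]
```

```bash
python3 -m inch '[[28,-50,0,0,0,-0.44],[28,-50,0,0,0,-0.44],[28,-50,0,0,0,-0.44],[28,-50,0,0,0,-0.44],[28,-50,0,0,0,-0.44],[28,-50,0,0,0,-0.44],[28,-50,0,0,0,-0.44],[28,-50,0,0,0,-0.44],[28,-50,0,0,0,-0.44],[28,-50,0,0,0,-0.44],[28,-50,0,0,0,-0.44],[28,-50,0,0,0,-0.44]]' 0
python3 - <<'E'
from geo import *
rows([(-42.6,.010)])
E
```

```text
t: 2.55
tcp_pos: [0.5052, -0.0011, 0.231]
tool_rot: [1.312, 2.854, -0.001]
contact_force: [-0.1, 0.3, 0.1]
gripper_width: 0.0001
grasp_force: 0.0
-42.6 0.01 [ 0.15 -8.47] turn 0.003 X [ 0.5067 -0.0858]
pos [ 0.5052 -0.0011  0.231 ] h0 40.6 J [-0.17  0.18 -0.08  1.31 -0.    0.69]
```

```bash
python3 -m inch '[[0.15,-4.5,0,0,0,0],[0.15,-8.5,0,0,0,0],[0.15,-8.5,-4,0,0,0],[0.15,-8.5,-8,0,0,0],[0.15,-8.5,-11,0,0,0],[0.15,-8.5,-14,0,0,0],[0.15,-8.5,-16,0,0,0],[0.15,-8.5,-17.8,0,0,0],[0.15,-8.5,-17.8,0,0,0]]'
python3 - <<'E'
from geo import *
p=r.camera("side");save(p,"side1.png",(150,120,350,290),4*.99)
rows([(d,0) for d in(-42.6,-35,-30,-25,-20,-15,-10,-5,0,5,10,15,20,25,30,34,38,42)])
E
```

```text
t: 3.45
tcp_pos: [0.5038, -0.0821, 0.0513]
tool_rot: [-1.306, -2.853, 0.001]
contact_force: [-0.1, 0.3, 0.7]
gripper_width: -0.0001
grasp_force: 0.0
-42.6 0 [-0.44  0.42] turn 0.001 X [ 0.5002 -0.0782]
-35 0 [-1.13  0.86] turn -0.132 X [ 0.4933 -0.0738]
-30 0 [-1.55  1.2 ] turn -0.219 X [ 0.4891 -0.0704]
-25 0 [-1.94  1.57] turn -0.307 X [ 0.4852 -0.0666]
-20 0 [-2.3   1.98] turn -0.394 X [ 0.4816 -0.0626]
-15 0 [-2.62  2.42] turn -0.481 X [ 0.4785 -0.0582]
-10 0 [-2.89  2.88] turn -0.568 X [ 0.4757 -0.0536]
-5 0 [-3.13  3.36] turn -0.656 X [ 0.4733 -0.0487]
0 0 [-3.32  3.87] turn -0.743 X [ 0.4714 -0.0437]
5 0 [-3.47  4.38] turn -0.83 X [ 0.4699 -0.0385]
10 0 [-3.58  4.91] turn -0.917 X [ 0.4688 -0.0332]
15 0 [-3.63  5.45] turn -1.005 X [ 0.4683 -0.0278]
20 0 [-3.64  5.99] turn -1.092 X [ 0.4682 -0.0224]
25 0 [-3.61  6.53] turn -1.179 X [ 0.4685 -0.0171]
30 0 [-3.52  7.06] turn -1.267 X [ 0.4694 -0.0117]
34 0 [-3.42  7.48] turn -1.336 X [ 0.4704 -0.0075]
38 0 [-3.29  7.89] turn -1.406 X [ 0.4717 -0.0034]
42 0 [-3.14  8.3 ] turn -1.476 X [0.4732 0.0006]
pos [ 0.5046 -0.0824  0.0527] h0 40.8 J [-0.33  0.32 -0.38  0.87  0.    0.53]
```

```bash
python3 -c "
import cv2;i=cv2.imread('pics/side1.png');cv2.imwrite('pics/side1.png',cv2.resize(i,(700,595)))"
```

```text
(no output)
```

View pics/side1.png

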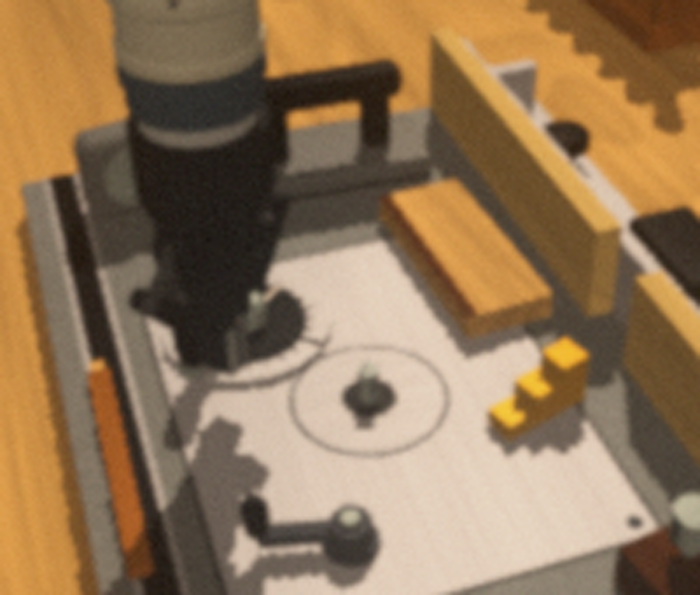

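The shut fingertips are at about (205,355), just beside the knob at (140,300), above the arm and clear of the cutter at (368,390). I'll push round in arc steps and stop short for a check.

```bash
python3 -m inch '[[-0.45,0.4,0,0,0,0],[-0.8,0.65,0,0,0,-0.066],[-1.15,0.85,0,0,0,-0.13],[-1.55,1.2,0,0,0,-0.22],[-1.95,1.55,0,0,0,-0.31],[-2.3,2.0,0,0,0,-0.39],[-2.6,2.4,0,0,0,-0.48],[-2.9,2.9,0,0,0,-0.57],[-3.1,3.35,0,0,0,-0.66],[-3.3,3.85,0,0,0,-0.74],[-3.45,4.4,0,0,0,-0.83],[-3.45,4.4,0,0,0,-0.83]]'
python3 - <<'E'
from geo import *
p=r.camera("top");save(p,"top1.png",(190,150,390,290),4);print(angs2(p))
rows([(d,0) for d in(5,10,15,20,25,30,34,38,42)])
E
```

```text
t: 4.7
tcp_pos: [0.4705, -0.0382, 0.0544]
tool_rot: [2.349, 2.085, 0.001]
contact_force: [-0.4, 0.9, 1.2]
gripper_width: -0.0003
grasp_force: 0.1
(np.float64(1.2060693194968906), np.float64(41.527815364904924))
5 0 [-0.11 -0.01] turn -0.003 X [ 0.4699 -0.0385]
10 0 [-0.21  0.51] turn -0.09 X [ 0.4688 -0.0332]
15 0 [-0.27  1.05] turn -0.177 X [ 0.4683 -0.0278]
20 0 [-0.28  1.59] turn -0.264 X [ 0.4682 -0.0224]
25 0 [-0.24  2.13] turn -0.352 X [ 0.4685 -0.0171]
30 0 [-0.16  2.66] turn -0.439 X [ 0.4694 -0.0117]
34 0 [-0.06  3.08] turn -0.509 X [ 0.4704 -0.0075]
38 0 [0.07 3.49] turn -0.579 X [ 0.4717 -0.0034]
42 0 [0.23 3.9 ] turn -0.648 X [0.4732 0.0006]
pos [ 0.471  -0.0384  0.0543] h0 -6.6 J [-0.26  0.25 -0.47  0.84  0.    1.43]
```

View pics/top1.png

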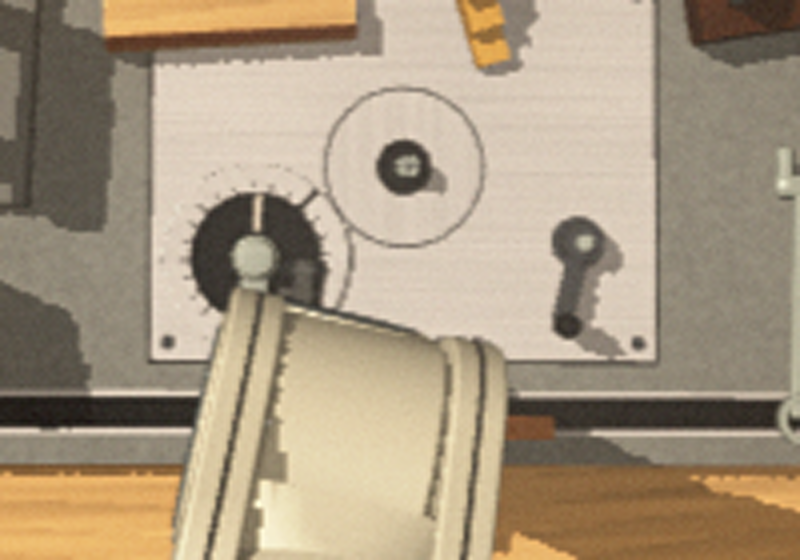

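The index is now at (257,195–230), pointing straight up at about 1°. The zero line hasn't moved (309,198), and the dial trails the nominal finger angle by about 3.5°.

```bash
python3 -m inch '[[-0.15,0.5,0,0,0,-0.09],[-0.2,1.05,0,0,0,-0.18],[-0.2,1.6,0,0,0,-0.265],[-0.2,2.1,0,0,0,-0.35],[-0.1,2.65,0,0,0,-0.44],[0,3.05,0,0,0,-0.51],[0.15,3.5,0,0,0,-0.58],[0.15,3.5,0,0,0,-0.58]]'
python3 - <<'E'
from geo import *
p=r.camera("top");save(p,"top2.png",(210,170,310,245),8)
for a in((0,0),(.002,0),(0,.002)): print(angs2(p,A+a))
rows([(d,0) for d in(34,36,38,40,42,44,46,48)])
E
```

```text
t: 5.55
tcp_pos: [0.4724, -0.0033, 0.0538]
tool_rot: [2.846, 1.33, 0.001]
contact_force: [-0.9, 0.1, -0.6]
gripper_width: 0.0
grasp_force: 0.2
(np.float64(34.25728533133761), np.float64(41.55252088633111))
(np.float64(-136.11350460895886), np.float64(43.181352789180345))
(np.float64(37.2141568256597), np.float64(43.13377960271039))
34 0 [-0.21 -0.41] turn 0.07 X [ 0.4704 -0.0075]
36 0 [-0.15 -0.2 ] turn 0.035 X [ 0.471  -0.0055]
38 0 [-0.08  0.01] turn 0.0 X [ 0.4717 -0.0034]
40 0 [-0.01  0.21] turn -0.035 X [ 0.4724 -0.0014]
42 0 [0.08 0.41] turn -0.07 X [0.4732 0.0006]
44 0 [0.16 0.6 ] turn -0.105 X [0.4741 0.0026]
46 0 [0.26 0.8 ] turn -0.14 X [0.4751 0.0045]
48 0 [0.36 0.99] turn -0.175 X [0.4761 0.0064]
pos [ 0.4725 -0.0035  0.0537] h0 -39.8 J [-0.19  0.26 -0.47  0.84  0.    2.08]
```

View pics/top2.png

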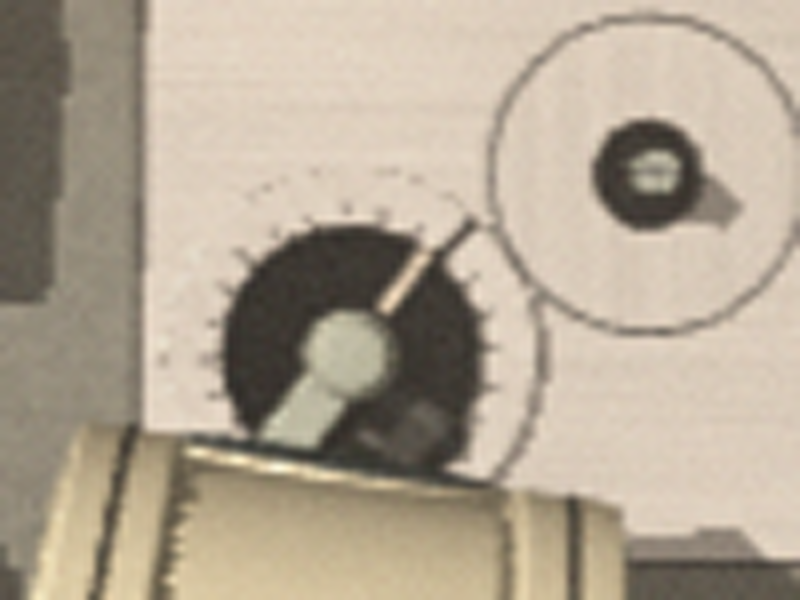

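The index (428,250) is just anticlockwise of the zero line (435,255 to 475,222). About 6.5–7° remain.

```bash
python3 -m inch '[[0.08,0.2,0,0,0,-0.035],[0.15,0.4,0,0,0,-0.07],[0.25,0.62,0,0,0,-0.11],[0.25,0.62,0,0,0,-0.11],[0.25,0.62,0,0,0,-0.11]]'
python3 - <<'E'
from geo import *
p=r.camera("top");save(p,"top3.png",(210,170,310,245),8)
for a in((0,0),(.001,.001),(0,.001),(-.001,-.001)): print(angs2(p,A+a))
E
```

```text
t: 6.1
tcp_pos: [0.4748, 0.0025, 0.0535]
tool_rot: [2.914, 1.174, 0.001]
contact_force: [-0.4, -0.2, 0.5]
gripper_width: -0.0004
grasp_force: 0.6
(np.float64(40.26066426571319), np.float64(41.54729614537032))
(np.float64(42.92872812029893), np.float64(43.1525820559412))
(np.float64(41.63380842411138), np.float64(42.34190738948234))
(np.float64(37.58980116193811), np.float64(39.94694178840457))
```

View pics/top3.png

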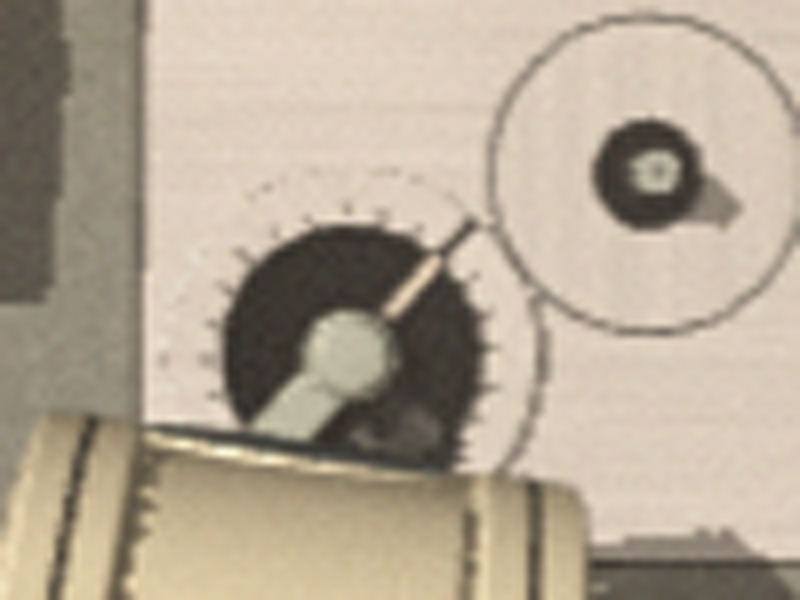

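The index (390,310 to 437,258) now meets the zero line (443,248 to 473,222), about 1° short. I'll nudge it slightly, then back off and rise.

```bash
python3 -m inch '[[0.04,0.08,0,0,0,-0.015],[0.04,0.08,0,0,0,-0.015],[0.04,0.08,0,0,0,-0.015],[-0.3,-0.3,0,0,0,0],[-0.7,-0.75,0,0,0,0],[-0.9,-1.0,0,0,0,0],[-0.9,-1.0,3,0,0,0],[-0.9,-1.0,6,0,0,0],[-0.9,-1.0,6,0,0,0]]'
cat >> geo.py <<'E'
Pv=np.array([.5343,-.2175])
def lrows(items):
    s=r.sense();P=s["tcp_pos"];y=Ro.from_rotvec(s["tool_rot"]).as_matrix()[:,1];h0=np.degrees(np.arctan2(y[1],y[0]))
    for q,g in items:
        k=yaw+np.radians(165)+q;e=np.array([np.cos(k),np.sin(k)]);X=Pv+.05*e-np.array([-e[1],e[0]])*(.0185+g)
        print(q,g,((X-P[:2])*100).round(2),"turn",round(np.radians((np.degrees(k)-h0+90)%180-90),3),"X",X.round(4))
    print("pos",P.round(4),"h0",h0.round(1),"J",np.round(s["joint_pos"],2))
E
python3 - <<'E'
from geo import *
lrows([(0,.01)])
E
```

```text
t: 7.05
tcp_pos: [0.4674, -0.0079, 0.1165]
tool_rot: [2.913, 1.168, 0.008]
contact_force: [0.5, 0.6, -1.0]
gripper_width: -0.0002
grasp_force: 0.0
0 0.01 [  2.72 -16.79] turn 0.515 X [ 0.4947 -0.1758]
pos [ 0.4674 -0.0079  0.1165] h0 -46.3 J [-0.2   0.18 -0.39  1.    0.    2.18]
```

```bash
python3 -m inch '[[0.7,-4,0,0,0,0.13],[1.4,-8,0,0,0,0.26],[2,-12,0,0,0,0.39],[2.7,-16.8,0,0,0,0.515],[2.7,-16.8,0,0,0,0.515],[2.7,-16.8,0,0,0,0.515]]'
python3 - <<'E'
from geo import *
p=r.camera("top");save(p,"top4.png",(210,160,360,270),5)
for a in((0,0),(.001,.001)): print(angs2(p,A+a))
print(r.sense()["tcp_pos"])
E
```

```text
t: 7.65
tcp_pos: [0.4921, -0.1763, 0.1123]
tool_rot: [-2.524, -1.868, 0.001]
contact_force: [-0.2, 0.7, 0.5]
gripper_width: -0.0003
grasp_force: 0.0
(np.float64(-134.97063020494474), np.float64(41.54244609998458))
(np.float64(-137.4733184271767), np.float64(43.145412750289154))
[ 0.4920258  -0.17528484  0.11251333]
```

View pics/top4.png

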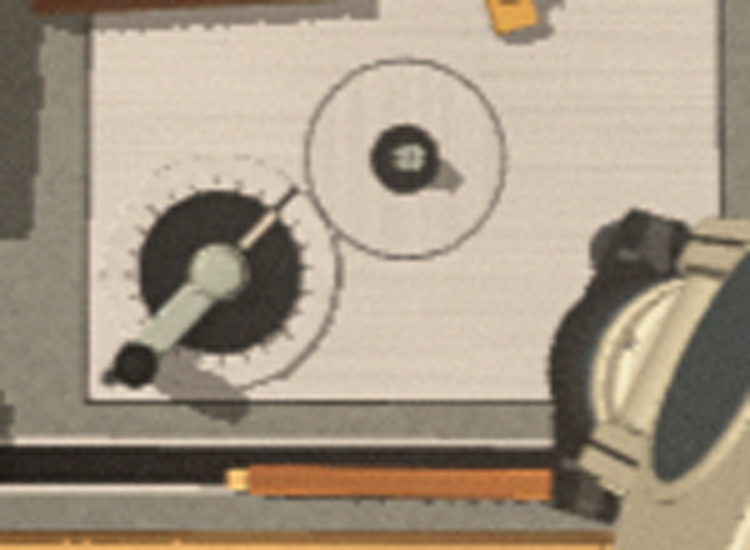

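The index and zero line look collinear, meeting at about (278,205), with the knob free at (135,365). Next I lower beside the lever grip and re-measure with the arm direction excluded.

```bash
python3 -m inch '[[0.2,0,-2,0,0,0],[0.2,0,-4,0,0,0],[0.2,0,-5.2,0,0,0],[0.2,0,-6.2,0,0,0],[0.2,0,-6.2,0,0,0]]'
python3 - <<'E'
from geo import *
p=r.camera("top")
g=cv2.cvtColor(p["image"],cv2.COLOR_RGB2GRAY).astype(float)
th=np.radians(np.arange(15,70,.5))
for a in((0,0),(.001,.001)):
    v=0
    for rr in np.linspace(.025,.036,8):
        uv=np.array([proj(p,[A[0]+a[0]+rr*np.cos(t),A[1]+a[1]+rr*np.sin(t),.033]) for t in yaw-th])
        v=v+map_coordinates(g,[uv[:,1],uv[:,0]],order=1)
    m=np.median(v);w=np.clip(v-m-.4*(v.max()-m),0,None);print(np.degrees((th*w).sum()/w.sum()),angs2(p,A+a)[1])
lrows([(q,0) for q in np.arange(0,1.31,.1)])
E
```

```text
t: 8.2
tcp_pos: [0.4941, -0.1744, 0.0503]
tool_rot: [-2.52, -1.873, 0.001]
contact_force: [0.6, -0.7, 0.1]
gripper_width: -0.0002
grasp_force: 0.0
41.37915594717046 41.52838545047491
44.029088586313634 43.13264313696161
0.0 0 [-0.27 -1.06] turn -0.0 X [ 0.4918 -0.1854]
0.1 0 [-0.57 -1.5 ] turn 0.1 X [ 0.4888 -0.1898]
0.2 0 [-0.83 -1.97] turn 0.2 X [ 0.4862 -0.1944]
0.30000000000000004 0 [-1.03 -2.46] turn 0.3 X [ 0.4842 -0.1994]
0.4 0 [-1.19 -2.97] turn 0.4 X [ 0.4826 -0.2045]
0.5 0 [-1.29 -3.49] turn 0.5 X [ 0.4816 -0.2097]
0.6000000000000001 0 [-1.35 -4.02] turn 0.6 X [ 0.481 -0.215]
0.7000000000000001 0 [-1.35 -4.55] turn 0.7 X [ 0.4811 -0.2203]
0.8 0 [-1.29 -5.08] turn 0.8 X [ 0.4816 -0.2256]
0.9 0 [-1.18 -5.61] turn 0.9 X [ 0.4827 -0.2308]
1.0 0 [-1.02 -6.11] turn 1.0 X [ 0.4843 -0.2359]
1.1 0 [-0.82 -6.6 ] turn 1.1 X [ 0.4864 -0.2408]
1.2000000000000002 0 [-0.56 -7.07] turn 1.2 X [ 0.4889 -0.2455]
1.3 0 [-0.26 -7.51] turn 1.3 X [ 0.4919 -0.2499]
pos [ 0.4945 -0.1748  0.0511] h0 -16.8 J [-0.5   0.34 -0.36  0.88  0.    1.36]
```

The index is within 1° of zero. Now I push the lever.

```bash
python3 -m inch '[[-0.25,-0.7,0,0,0,0],[-0.4,-1.1,0,0,0,0],[-0.55,-1.5,0,0,0,0.1],[-0.8,-1.95,0,0,0,0.2],[-1.05,-2.45,0,0,0,0.3],[-1.2,-2.95,0,0,0,0.4],[-1.3,-3.5,0,0,0,0.5],[-1.35,-4,0,0,0,0.6],[-1.35,-4.55,0,0,0,0.7],[-1.3,-5.1,0,0,0,0.8],[-1.2,-5.6,0,0,0,0.9],[-1.2,-5.6,0,0,0,0.9]]'
python3 - <<'E'
from geo import *
p=r.camera("side");save(p,"side2.png",(190,190,350,310),5)
lrows([(q,0) for q in np.arange(.8,1.41,.1)])
E
```

```text
t: 9.45
tcp_pos: [0.4828, -0.2322, 0.0517]
tool_rot: [1.455, 2.784, 0.0]
contact_force: [0.3, -0.3, -0.3]
gripper_width: -0.0003
grasp_force: 0.0
0.8 0 [-0.1   0.64] turn -0.097 X [ 0.4816 -0.2256]
0.9 0 [0.   0.11] turn 0.003 X [ 0.4827 -0.2308]
1.0 0 [ 0.16 -0.39] turn 0.103 X [ 0.4843 -0.2359]
1.1 0 [ 0.37 -0.88] turn 0.203 X [ 0.4864 -0.2408]
1.2 0 [ 0.63 -1.35] turn 0.303 X [ 0.4889 -0.2455]
1.2999999999999998 0 [ 0.93 -1.79] turn 0.403 X [ 0.4919 -0.2499]
1.4 0 [ 1.27 -2.2 ] turn 0.503 X [ 0.4954 -0.2539]
pos [ 0.4827 -0.232   0.0516] h0 34.6 J [-0.6   0.35 -0.33  0.89 -0.    0.36]
```

View pics/side2.png

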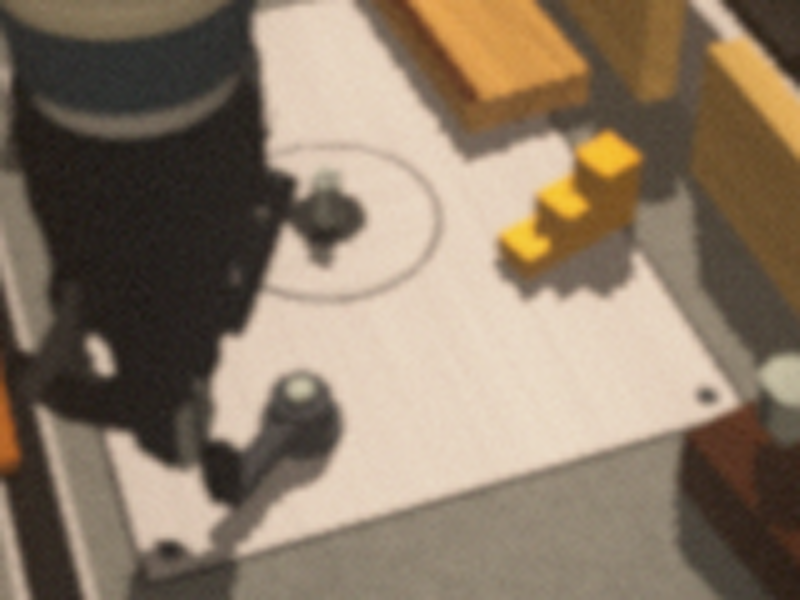

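The fingertip at (180,450) is pushing the grip at (222,470), and the lever is about two thirds of the way over. I continue with small steps.

```bash
python3 -m inch '[[0.1,-0.2,0,0,0,0.05],[0.2,-0.4,0,0,0,0.1],[0.3,-0.65,0,0,0,0.15],[0.4,-0.9,0,0,0,0.2],[0.5,-1.1,0,0,0,0.25],[0.6,-1.3,0,0,0,0.3],[0.68,-1.4,0,0,0,0.33],[0.76,-1.5,0,0,0,0.36],[0.76,-1.5,0,0,0,0.36]]'
python3 - <<'E'
from geo import *
p=r.camera("side");save(p,"side3.png",(190,190,350,310),5)
lrows([(q,0) for q in (1.2,1.25,1.3,1.35,1.4)])
E
```

```text
t: 10.4
tcp_pos: [0.4897, -0.2465, 0.0514]
tool_rot: [-0.938, -2.998, 0.001]
contact_force: [-3.3, -1.0, -0.3]
gripper_width: 0.0001
grasp_force: 0.9
1.2 0 [-0.09  0.09] turn -0.057 X [ 0.4889 -0.2455]
1.25 0 [ 0.06 -0.14] turn -0.007 X [ 0.4904 -0.2477]
1.3 0 [ 0.21 -0.35] turn 0.043 X [ 0.4919 -0.2499]
1.35 0 [ 0.38 -0.56] turn 0.093 X [ 0.4936 -0.252 ]
1.4 0 [ 0.56 -0.76] turn 0.143 X [ 0.4954 -0.2539]
pos [ 0.4898 -0.2464  0.0514] h0 55.2 J [-0.62  0.37 -0.3   0.9  -0.   -0.01]
```

View pics/side3.png

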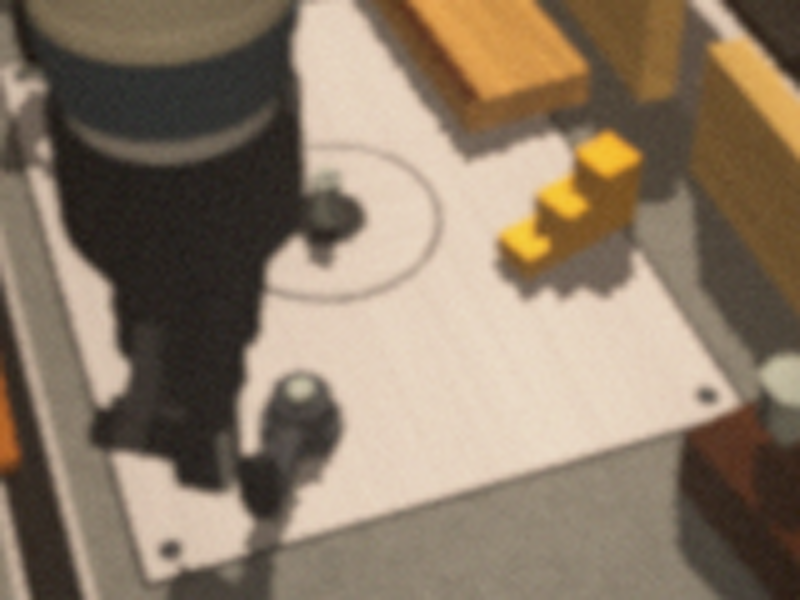

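The grip is at (262,485), nearly home, with 3 N on the tool. I creep until the force shows the stop.

```bash
python3 -m inch '[[0.04,-0.06,0,0,0,0.015],[0.08,-0.12,0,0,0,0.03],[0.12,-0.18,0,0,0,0.04],[0.12,-0.18,0,0,0,0.04]]';  python3 -m inch '[[0.04,-0.06,0,0,0,0.015],[0.08,-0.12,0,0,0,0.03],[0.08,-0.12,0,0,0,0.03]]'
```

```text
t: 10.85
tcp_pos: [0.4915, -0.2482, 0.0513]
tool_rot: [0.874, 3.018, -0.0]
contact_force: [-1.6, 0.3, 0.3]
gripper_width: -0.0
grasp_force: 1.0
t: 11.15
tcp_pos: [0.4921, -0.2492, 0.0512]
tool_rot: [-0.827, -3.03, -0.0]
contact_force: [-4.5, 1.0, 2.2]
gripper_width: 0.0001
grasp_force: 2.0
```

```bash
python3 -m inch '[[0.05,-0.06,0,0,0,0.015],[0.1,-0.12,0,0,0,0.03],[0.1,-0.12,0,0,0,0.03]]'
python3 - <<'E'
from geo import *
p=r.camera("side");save(p,"side4.png",(190,190,350,310),5)
print(r.sense()["contact_force"])
for n,l in (("side","lock_tip"),("side","lock")):
    b=r.regions_of(l,p)
    for x in b[:1]: ys,xs=np.nonzero(x["region"]);print(l,x["score"],xs.mean(),ys.mean())
for q in(1.1,1.2,1.3):
    k=yaw+np.radians(165)+q;print(q,[(proj(p,[*(Pv+.05*np.array([np.cos(k),np.sin(k)])),z])-190)*5 for z in(.041,.066)])
E
```

```text
t: 11.45
tcp_pos: [0.4921, -0.2497, 0.0511]
tool_rot: [-0.781, -3.04, -0.001]
contact_force: [-8.7, 4.1, 5.0]
gripper_width: -0.0001
grasp_force: 4.7
[-8.42503568  3.74417996  4.83131009]
lock_tip 0.75 248.06201550387595 277.7093023255814
lock 0.58 296.47614521452147 279.55717491749175
1.1 [array([243.55694004, 497.83382762]), array([239.97257722, 451.87258768])]
1.2 [array([256.67794065, 501.76069497]), array([253.41426429, 455.78599907])]
1.3 [array([270.32728682, 504.58184229]), array([267.40099575, 458.59461809])]
```

View pics/side4.png

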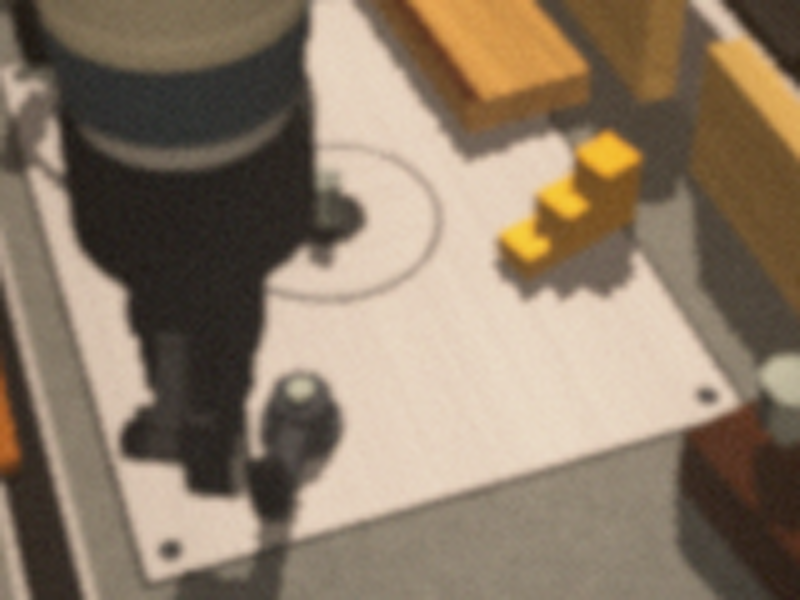

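The grip is at (272,485), which matches the projected 1.3 rad, and the force has risen to 10 N, so the lever is on its stop. I back off, rise and check.

```bash
python3 -m inch '[[-0.4,0.25,0,0,0,0],[-1.0,0.6,0,0,0,0],[-1.2,0.8,2,0,0,0],[-1.2,0.8,6,0,0,0],[-1.2,0.8,10,0,0,0],[-5,0.8,12,0,0,0],[-9,0.8,12,0,0,0],[-9,0.8,12,0,0,0],[-9,0.8,12,0,0,0]]'
python3 - <<'E'
from geo import *
p=r.camera("top");save(p,"end.png",(190,150,390,290),4)
print(angs2(p),r.sense()["contact_force"])
E
```

```text
t: 12.5
tcp_pos: [0.4031, -0.2427, 0.1719]
tool_rot: [0.784, 3.04, -0.001]
contact_force: [0.6, 0.3, 0.2]
gripper_width: -0.0
grasp_force: 0.0
(np.float64(-127.63735431694474), np.float64(41.58713445455423)) [0.20313449 0.58536662 0.33904462]
```

View pics/end.png

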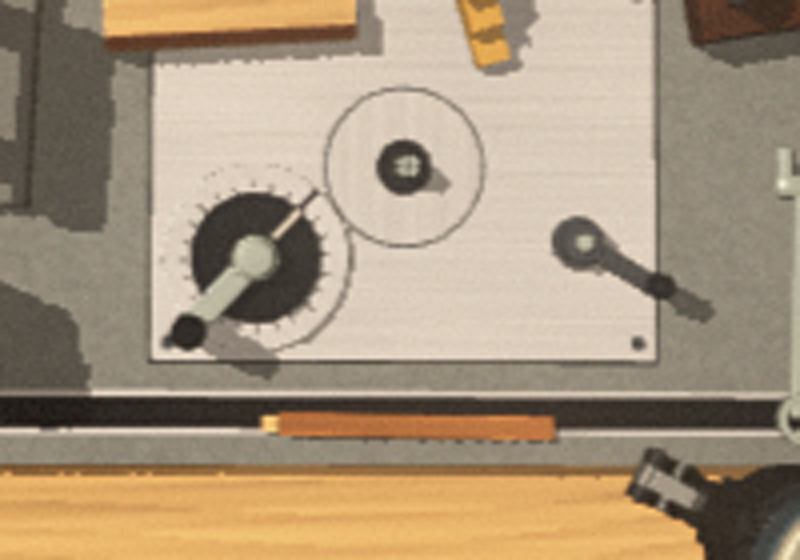

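The index (272–300, 237–208) runs straight into the zero line (318,190). The lever is home with its grip at (660,285), the loose things haven't moved and the arm is clear.

```bash
python3 -c "
from cell import r
print(r.hand_in())"
```

```text
the job is handed in; nothing more can be done
None
```

I turned the crank until the index mark met the zero line (within about 1° by camera), pushed the lock lever onto its stop at about 10 N, and handed the job in with the arm clear; no verdict was returned.

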